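# Load the twin sauce warmer, refit its knob and hold it pressed in

## Task

Get the sauce warmer on the prep counter ready and light it: first lower the tall lidded pot into the well marked with one stud, and only then the short lidded pot into the well marked with two studs, both all the way down and let go, never dropped. After that pick up the loose black control knob, turn it so that its bore matches the flat of the brass stem on the warmer, push it fully onto the stem, press it in against the spring to the stop and finish there, still holding the knob pressed in. Do not shift the other things on the counter.

Things in the scene. Friction and masses are not known exactly. Their poses are not given: they have to be found in the camera images.
- tall_pot_mid (a point): The tall pot: upright steel cylinder 76 mm across, 100 mm tall to its flat lid (lid and pot are one piece), with a black upright cylindrical lid knob on the axis, 24 mm across and 32 mm tall (132 mm in all); about 0.45 kg. Point on its axis, half-way up: 66 mm above its foot; the lid is 34 mm, the lid knob's top 66 mm above this point. z up.
- short_pot_mid (a point): The short pot: like the tall one (76 mm across, same lid knob) but 65 mm tall to its lid, 97 mm in all; about 0.35 kg. Point on its axis, half-way up: 48.5 mm above its foot; the lid is 16.5 mm, the lid knob's top 48.5 mm above this point. z up.
- warmer: The warmer: fixed metal box 200 mm (its x) x 380 mm (its y) x 75 mm high, origin under its centre. On top, along its middle line: well one at y = +125 mm, well two at y = +20 mm, the brass control stem at y = -125 mm. Small dark studs on the -x side of each well mark it: one stud, two studs.
- well_one (a point): Centre of the floor of well one (one stud): a round well 84 mm across and 45 mm deep with a 3 mm chamfer at its mouth. The floor is 30 mm above the counter. Axes as the warmer's: the row of wells runs along y.
- well_two (a point): Centre of the floor of well two (two studs), the same size as well one.
- knob_mid (a point): The loose control knob, black, 55 mm long, 30 mm wide, 36 mm high, upright on the counter, bore downward; about 0.09 kg. From above: a bar along its x with flat parallel sides at y = -15 and +15 mm (x = -17 to +19 mm), blunt tail at x = -24 mm, tapered nose at x = +31 mm; a white line on top runs from the middle to the nose. Point on the bore's axis, half-way up: 18 mm above the underside.
- knob_nose (a point): Tip of the knob's nose: 31 mm from knob_mid along the knob's +x. The knob's D-shaped bore, open below, is 20 mm deep (it ends 2 mm above knob_mid), radius 9.2 mm, its flat side 3.7 mm from the axis on the nose side. It has about 1.2 mm of play all round on the stem and goes on one way only.
- stem_tip (a point): Tip of the upright brass stem, on its axis: a D-shaft, radius 8 mm, its flat 2.5 mm from the axis facing this frame's +x; z up. It stands 28 mm out of the warmer's top, the uppermost 3 mm tapered in by about 2 mm; turns only stiffly (0.3 N m). The knob fits with its +x along this +x; fully on, knob_mid is 2 mm below this point (18 mm above it: merely standing on the tip).
- stem (a joint): How far the stem is pressed down, m: 0 is out, 0.006 is at its stop. The spring takes about 3.6 N to start and 9 N at the stop, and pushes the stem back when let go.
- deli_tub: Bystander: small pale tub with a white lid, 64 mm across, 50 mm high, origin under its centre.
- label_roll: Bystander: paper label roll lying flat, 80 mm across, 30 mm high, origin under its centre.
- spatula: Bystander: black-handled spatula lying flat, 260 mm long, along its own x.
- squeeze_bottle: Bystander: white bottle, 56 mm across, 170 mm high, behind the warmer, origin under its centre.
- glove_box: Bystander: carton 120 x 230 x 75 mm high, left of the warmer, origin under its centre.
- timer: Bystander: flat grey kitchen timer 70 x 75 x 22 mm high, origin under its centre.

How it is judged (in metres and radians):
On the way, in this order (a step that is already met when the one before it is completed fails the run):
1. the tall pot stands in well one and is let go (horizontal distance between tall_pot_mid and well_one below 0.008 m and z of tall_pot_mid in the frame of well_one between 0.061 and 0.071 m and angle between tall_pot_mid's own z axis and vertical below 0.12 rad and contact force between the fingers and tall_pot below 0.3 N), for 0.2 s.
2. the short pot stands in well two and is let go (horizontal distance between short_pot_mid and well_two below 0.008 m and z of short_pot_mid in the frame of well_two between 0.0435 and 0.0535 m and angle between short_pot_mid's own z axis and vertical below 0.12 rad and contact force between the fingers and short_pot below 0.3 N), for 0.2 s.
3. the knob is fully on the stem, flat to flat (horizontal distance between knob_mid and stem_tip below 0.004 m and z of knob_mid in the frame of stem_tip between -0.006 and 0.001 m and angle between knob_mid's own z axis and vertical below 0.12 rad and x of knob_nose in the frame of stem_tip above 0.027 m), for 0.1 s.
At the end, for the whole second after the job is handed in: Tall pot in well one, short pot in well two: upright, within 8 mm of centre and 5 mm of the floor, untouched. Knob fully on the stem (nose along the flat, axis within 4 mm, within 3 mm of fully home), touched by the fingers with over 1 N, stem held in by over 4 of its 6 mm (all of step 1 and all of step 2 and all of step 3 and value of joint stem above 0.004 m and contact force between the fingers and knob above 1 N); the arm keeps its last pose, push and grip.
It fails at once if a pot is dropped ((linear speed of tall_pot above 0.55 m/s and contact force between the fingers and tall_pot below 0.1 N) or (linear speed of short_pot above 0.55 m/s and contact force between the fingers and short_pot below 0.1 N)).
It fails at once if another thing on the counter is shifted by more than 30 mm (distance of any of deli_tub, label_roll, spatula, squeeze_bottle, glove_box, timer from where it was at the start of the episode above 0.03 m).
It also fails if it takes over 72 s, if anything falls off the work surface, if the arm or the gripper's body presses on something with over 40 N, if the wrist force passes 120 N, or if a joint passes its speed limit or range.

## Robot

A 6-joint arm with a two-finger parallel gripper is mounted at the origin on the work surface. World frame = base frame: x ahead of the robot, y to its left, z up, the work surface at z = 0. Lengths are in mm, angles in rad, forces in N, time in s.
With the tool pointing down it reaches from about 275 to 825 mm from the base axis. Payload 4.9 kg.
Tool frame: the origin (TCP) lies at the very end of the fingers, on their centre line; the grasp point (between the pads) lies 19 mm behind it; z points along the fingers, y is the direction in which the jaws open and shut (so a half turn about z gives the same grasp; the last joint's range is limited). The gripper opens to 85 mm and grips with 20 to 120 N. Pads are 22 mm wide; open, the fingers measure 114 mm over their backs; the gripper's body (76 mm by 85 mm) begins 54 mm behind the grasp point. The pads swing forward as they close: fully open they stand 13 mm farther back than shut.
Start: joints at [1.207, 0.326, -0.193, 1.052, 0, 1.437], TCP at [125.273, 535.561, 231.281] pointing down, gripper open.
Joint ranges: [-2.65, 2.65], [-0.97, 1.79], [-1.3, 1.35], [-1.93, 2.1], [-1.47, 1.37], [-3.14, 3.14]. Speed limits (rad/s): [2.57, 2.57, 3.14, 3.14, 3.14, 3.14].

## Interface

Orientations are given as [roll, pitch, yaw] about the fixed x, y, z axes, in that order (R = Rz(yaw) Ry(pitch) Rx(roll)).
In Python, from bench import bot, solve_ik, imaging gives the robot as it stands. Calls block until the motion is done:
- bot.move_ptp(position, orientation): joint-space move of the TCP to a pose.
- bot.movel(position, rot=None, max_speed=150, threshold=None): straight line of the TCP; rot=None keeps the orientation; max_speed is the mean speed in mm/s. With threshold (N) it stops when the force on the tool has changed by that much, and returns True; else False.
- bot.move_j(angles): joint-space move.
- bot.grip(opening, effort=None): opening from 0.0 (shut) to 1.0 (fully open); effort is the grip in N (None keeps the last); returns when the fingers have stopped.
- bot.dwell(seconds).
- solve_ik(position, orientation): joint angles nearest the present ones, or None.
- bot.get_state(): the state.
- imaging.capture(name): name is "side" or "top"; returns the picture (420x560x3 uint8, blue, green, red); there is no depth.
- imaging.camera_model(name): a dict with "K" (3x3 intrinsics, pixels), "position" and "rotation" of the camera in the world. Camera axes: x right, y up, looking along -z (the intrinsics and any distortion apply to the point x, -y, -z); pixel columns grow to the right and rows downward; lengths in mm; the calibration is good to about 2 mm. A picture is of the moment at which its call begins. camera_model takes no time and is no camera call.
A pose or a line that the arm cannot do raises bot.IKError and nothing moves.
- bot.sign_off(): hands the job in, once; it reports no verdict.
The state is a dict: "t": time; "qpos": joint angles; "joint_velocities": joint speeds; "effort": joint torques, N m; "tcp_pos": TCP position; "orientation": TCP orientation; "contact_force": force on the tool from outside, world axes, zero at the start; "wrist_torque": the same for the moment, N m; "opening": opening from 0.0 (shut) to 1.0 (fully open).
Only numpy, scipy, OpenCV 4.12 (cv2) and the standard library are available. Lean on these libraries where they do the work, as an engineer would, in place of code of your own. Each camera call takes 0.05 s, during which the arm holds its last target.

## Working session

There is one attempt and no reset: what is moved stays moved. The work goes in short steps, each a Python script; the robot and the scene stay as the last script left them, time stands still between calls to the robot, and variables do not carry over. Pictures are saved under pics/ and viewed, and the job is handed in when it is done.

```bash
ls; mkdir -p pics; python3 - <<'E'
from bench import bot, solve_ik, imaging
import cv2
for n in("side","top"):
    im=imaging.capture(n); cv2.imwrite(f"pics/{n}0.png",im)
    m=imaging.camera_model(n); print(n,{k:(v.tolist() if hasattr(v,'tolist') else v) for k,v in m.items()})
s=bot.get_state(); print(s)
E
```

```text
pics
side {'K': [[474.66230921252617, 0.0, 284.6620135541211], [0.0, 474.66230921252617, 213.59420634541564], [0.0, 0.0, 1.0]], 'position': [-18.31403406395713, -864.0820080519633, 808.4927157483638], 'rotation': [1.0095583312959215, 0.0048282459778927755, -0.5173767441070394]}
top {'K': [[457.3550892503674, 0.0, 272.7029131699521], [0.0, 457.3550892503674, 214.90367351821976], [0.0, 0.0, 1.0]], 'position': [230.80304978213547, 77.51426369159482, 1466.2845422202845], 'rotation': [0.2257789407423284, 0.003622967547059819, -1.4881950747327233]}
{'t': 0.1, 'qpos': array([ 1.20684074e+00,  3.26879039e-01, -1.93472116e-01,  1.05204978e+00,
       -5.18845415e-06,  1.43659379e+00]), 'joint_velocities': array([ 0.00122125, -0.00150364,  0.00178588, -0.00015455,  0.00064437,
       -0.00110623]), 'effort': array([ 1.91353742e-03, -4.44239652e+01,  2.63037264e+01,  7.92760053e-03,
       -1.83719050e-05, -1.91246464e-06]), 'tcp_pos': array([125.05460901, 535.04395505, 230.57958613]), 'orientation': array([-3.14000178e+00, -2.09554267e-04,  2.91183945e+00]), 'contact_force': array([-0.15315362, -0.49784952,  0.14949135]), 'wrist_torque': array([-0.00760132,  0.041314  ,  0.00538017]), 'opening': 1.0028953415890984}
```

View pics/side0.png

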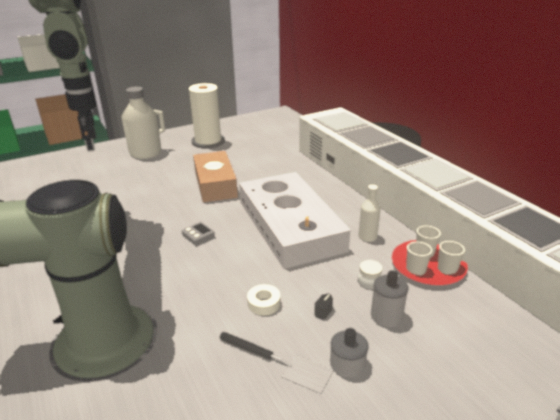

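View pics/top0.png

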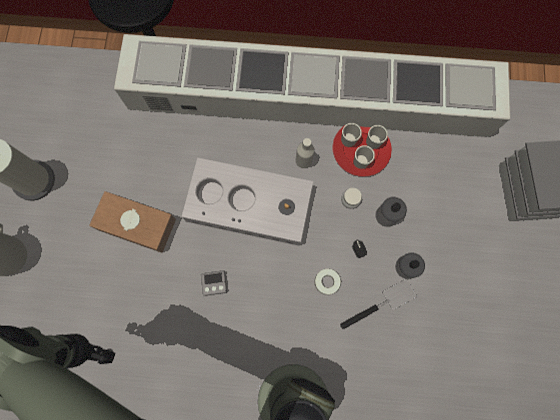

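```bash
cat > h.py <<'E'
import numpy as np, cv2
from scipy.spatial.transform import Rotation as Ro
from bench import bot, solve_ik, imaging
def cam(n):
    m=imaging.camera_model(n); return np.array(m['K']),np.array(m['position']),Ro.from_euler('xyz',m['rotation']).as_matrix()
def proj(n,p):
    K,c,R=cam(n); q=(np.atleast_2d(p)-c)@R; q=q*[1,-1,-1]; u=q@K.T; return u[:,:2]/u[:,2:]
def ray(n,uv):
    K,c,R=cam(n); d=np.linalg.inv(K)@np.array([uv[0],uv[1],1.]); return c,R@(d*[1,-1,-1])
def onz(n,uv,z):
    c,d=ray(n,uv); return c+d*(z-c[2])/d[2]
def tri(us,ut):
    c1,d1=ray('side',us); c2,d2=ray('top',ut); d1/=np.linalg.norm(d1); d2/=np.linalg.norm(d2)
    A=np.stack([d1,-d2],1); t=np.linalg.lstsq(A,c2-c1,rcond=None)[0]; a=c1+d1*t[0]; b=c2+d2*t[1]
    return (a+b)/2,np.linalg.norm(a-b)
def crop(im,x0,y0,w,h,s,fn):
    cv2.imwrite(fn,cv2.resize(im[y0:y0+h,x0:x0+w],None,fx=s,fy=s,interpolation=cv2.INTER_CUBIC))
E
python3 - <<'E'
from h import *
t=cv2.imread('pics/top0.png'); s=cv2.imread('pics/side0.png')
crop(t,330,180,100,100,6,'pics/t_pots.png'); crop(t,180,150,140,100,5,'pics/t_warm.png')
crop(s,300,260,120,120,5,'pics/s_pots.png'); crop(s,235,165,120,105,6,'pics/s_warm.png')
print(proj('top',[[125,535,231],[0,0,0]]),proj('side',[[125,535,231],[0,0,0]]))
E
```

```text
[[ 95.90321529 346.64216584]
 [293.81640588 400.58479987]] [[ 92.98707884 147.84284628]
 [104.6783438  337.96252461]]
```

View pics/t_pots.png

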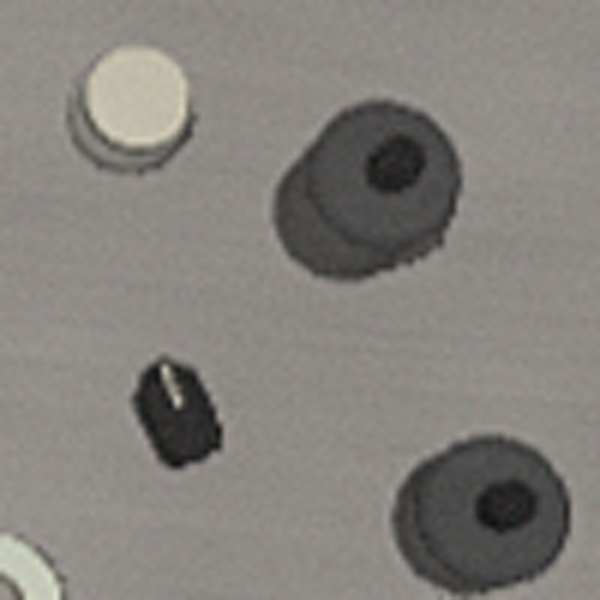

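View pics/t_warm.png

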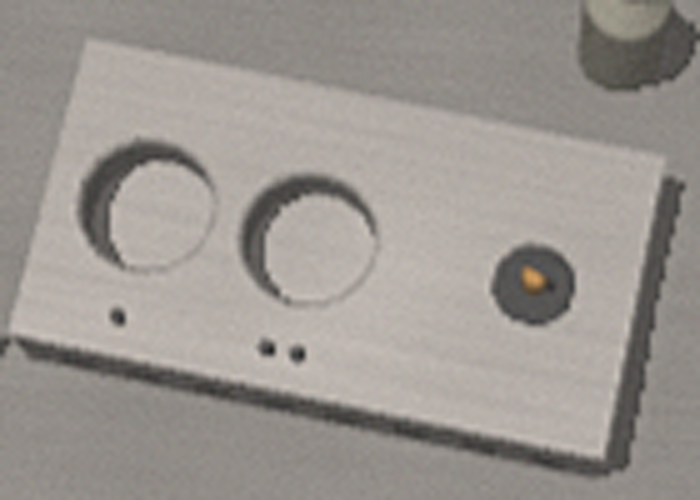

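View pics/s_pots.png

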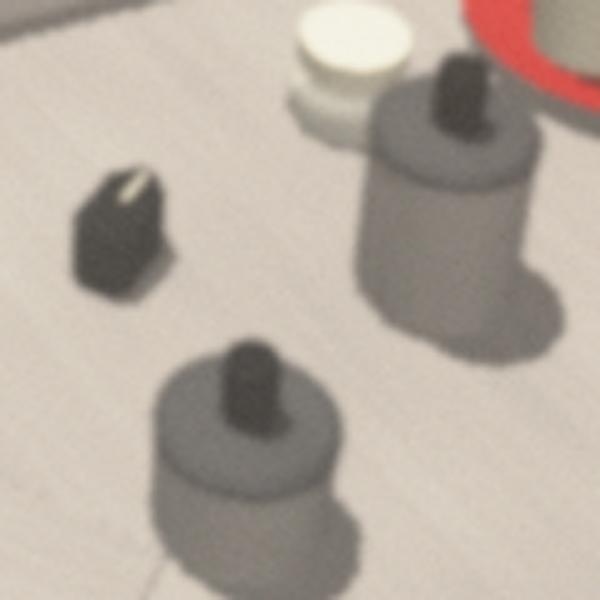

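View pics/s_warm.png

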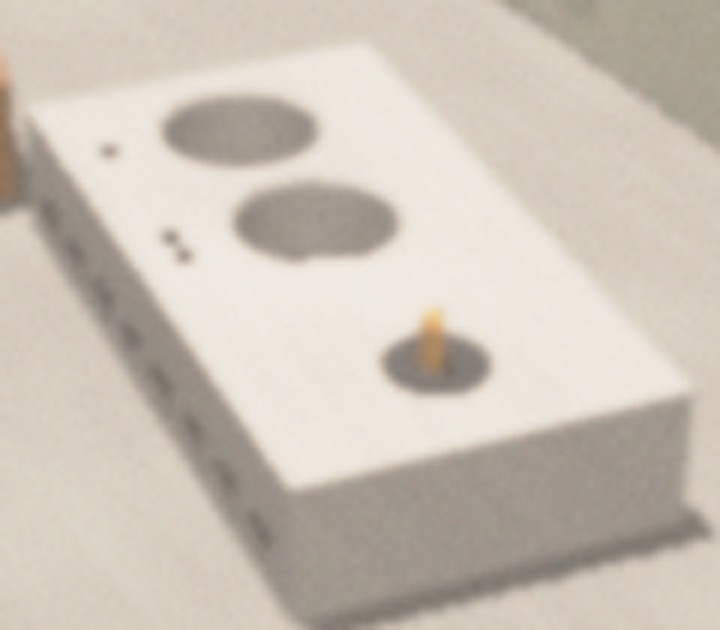

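```bash
python3 - <<'E'
from h import *
for n in('top','side'):
    a=np.mean([imaging.capture(n).astype(float) for _ in range(5)],0).round().astype(np.uint8); cv2.imwrite(f'pics/{n}_avg.png',a)
t=cv2.imread('pics/top_avg.png'); s=cv2.imread('pics/side_avg.png')
crop(t,267,186,40,40,15,'pics/t_stem.png'); crop(s,290,205,35,35,17,'pics/s_stem.png')
g=cv2.cvtColor(t,cv2.COLOR_BGR2GRAY)
print(g[190:232:6,180:320:8]); print(g[160:180:2,215:225])
E
```

```text
[[141 157  95 174 179 177 176  84 179 117 176 173 175 172 173 169 173 137]
 [139 181 150 178 177 180 113 176 177 183 179 176 174 175 169 168 172 142]
 [137 176 178 130 181 176 145 176 177 180 184 179 176  83  74 169 160 140]
 [142 179 177 179 175 174 175 177 182 181 180 178 177  84  85 173  90 141]
 [140 180 181  74 178 178 177 177 180 179 179 178 174 136 175 173  81 139]
 [ 73  78 113 189 176 181 182 188 181 184 181 172 175 173 174 174  83 142]
 [147 148 145 138  79  80 139 181 182 183 176 176 176 177 174 168  76 139]]
[[133 133 133 134 135 136 136 136 136 137]
 [176 173 173 165 164 160 154 154 143 141]
 [170 170 170 170 173 173 173 175 175 174]
 [172 174 171 172 172 174 173 172 171 173]
 [170 171 173 171 170 171 173 172 172 172]
 [175 174 174 175 172 173 172 170 173 173]
 [172 173 172 173 178 175 175 173 176 174]
 [172 174 173 173 172 173 170 170 172 171]
 [173 172 171 172 172 173 175 174 175 176]
 [165 171 176 174 173 173 172 173 173 173]]
```

View pics/t_stem.png

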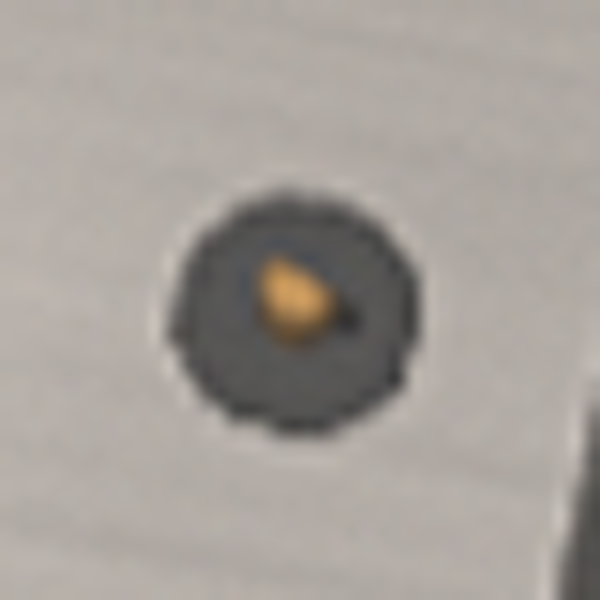

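View pics/s_stem.png

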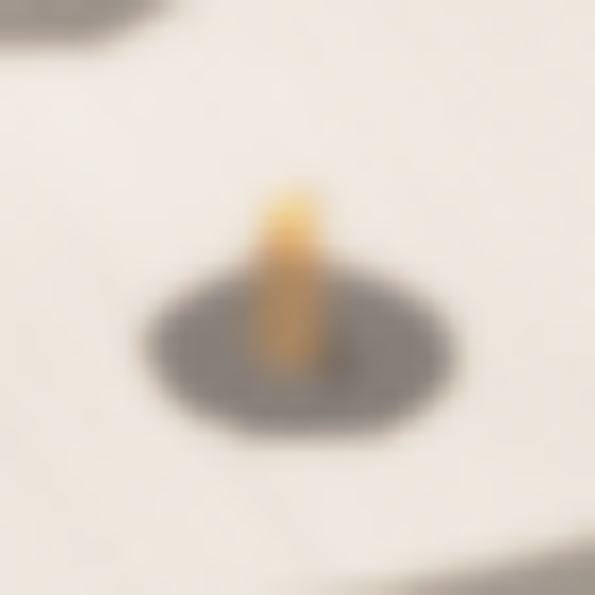

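```bash
python3 - <<'E'
from h import *
t=cv2.imread('pics/top_avg.png'); s=cv2.imread('pics/side_avg.png')
def blobs(im,mask,box,amin=3):
    x0,y0,x1,y1=box; m=np.zeros(mask.shape,np.uint8); m[y0:y1,x0:x1]=mask[y0:y1,x0:x1]
    n,l,st,c=cv2.connectedComponentsWithStats(m); return [(c[i].round(2),st[i].tolist()) for i in range(1,n) if st[i,4]>=amin],l
gt=cv2.cvtColor(t,cv2.COLOR_BGR2GRAY); gs=cv2.cvtColor(s,cv2.COLOR_BGR2GRAY)
np.set_printoptions(linewidth=250,suppress=True)
print(gt[198:212,380:404]); print(gs[270:290,383:402]); print(gt[238:260,351:370]);print(gs[290:324,312:336])
E
```

```text
[[139 138 140 139 142 146 127  95  79  60  64  68  68  67  64  66  62  67  89 101 115 144 144 141]
 [138 139 139 141 148 117  81  59  66  71  73  73  76  75  76  77  72  74  66  62  70 103 141 147]
 [140 139 140 146 119  71  62  68  73  76  76  74  74  74  75  74  74  75  74  76  68  61 102 145]
 [141 141 145 128  77  61  74  73  75  76  74  75  73  73  75  76  76  76  76  75  75  72  64 102]
 [143 149 140  93  64  69  73  75  75  74  75  74  74  76  69  65  61  59  71  75  76  74  68  60]
 [146 139 103  65  69  75  75  74  75  76  74  74  78  73  53  47  42  39  49  62  73  75  75  67]
 [135  99  64  61  73  76  77  76  77  76  78  80  66  54  42  38  39  38  37  43  63  74  75  74]
 [112  60  61  71  79  77  74  76  77  76  78  67  46  34  39  39  42  44  41  39  51  76  76  78]
 [ 83  52  62  73  77  78  77  75  76  79  83  50  31  40  42  44  44  41  42  38  47  74  77  78]
 [ 66  60  66  75  77  78  78  78  76  80  75  40  28  46  43  43  43  41  39  37  38  74  78  75]
 [ 68  64  67  77  77  79  76  77  77  80  67  37  28  42  43  44  46  44  41  35  62  79  76  77]
 [ 73  58  
[... 6273 characters left out ...]
8 199]
 [205 203 192 169 141 118  99  88  81  79  78  78  82  84  96 110 120 130 150 173 190 198 200 200]
 [206 205 201 191 178 160 139 122 107  93  86  87  91  98 109 119 131 151 174 192 201 203 201 199]
 [204 206 203 200 196 188 179 168 147 129 116 109 113 116 122 132 150 175 193 200 203 203 202 201]
 [205 204 204 204 201 200 197 193 183 170 154 145 146 146 149 158 176 193 201 204 202 203 203 203]
 [205 205 205 204 203 203 201 200 197 193 186 182 182 183 183 187 195 202 203 203 204 204 202 203]
 [205 205 204 204 204 203 203 201 201 200 199 199 199 198 201 201 203 204 203 203 203 203 203 203]
 [205 205 204 205 203 205 203 203 202 202 202 201 202 202 203 204 205 204 205 204 203 204 204 203]]
```

```bash
python3 - <<'E'
from h import *
np.set_printoptions(linewidth=250,suppress=True,precision=2)
t=cv2.imread('pics/top_avg.png'); s=cv2.imread('pics/side_avg.png')
gt=cv2.cvtColor(t,cv2.COLOR_BGR2GRAY); gs=cv2.cvtColor(s,cv2.COLOR_BGR2GRAY)
def cen(mask,box):
    x0,y0,x1,y1=box; m=np.zeros(mask.shape,np.uint8); m[y0:y1,x0:x1]=mask[y0:y1,x0:x1]
    n,l,st,c=cv2.connectedComponentsWithStats(m); i=1+np.argmax(st[1:,4]); return c[i],st[i],(l==i).astype(np.uint8)
P={}
for nm,bt,bs in [('tall',(385,198,404,214),(382,266,402,290)),('short',(404,256,424,272),(338,324,360,350))]:
    ct,stt,_=cen(gt<57,bt); cs,sts,_=cen(gs<97,bs); p,e=tri(cs,ct); P[nm]=p
    print(nm,ct,stt,cs,sts,p,'gap',e)
# top-only with text heights
    z={'tall':116,'short':81}[nm]; print('  top@z',onz('top',ct,z),'side@z',onz('side',cs,z))
# lids: mask lids in top view? warmer corners
m=(gt>155).astype(np.uint8); c,st,mm=cen(m,(175,150,320,250)); print('warmer',c,st)
mm=cv2.morphologyEx(mm,cv2.MORPH_CLOSE,np.ones((3,3)))
cs_,_=cv2.findContours(mm,cv2.RETR_CCOMP,cv2.CHAIN_APPROX_NONE)
cs_=sorted(cs_,key=cv2.contourArea,reverse=True); o=cs_[0]
q=cv2.approxPolyDP(o,6,True)[:,0]; print('quad',q.tolist())
# line-fit edges
pts=o[:,0].astype(float); L=[]
for i in range(len(q)):
    a,b=q[i].astype(float),q[(i+1)%len(q)].astype(float); u=(b-a)/np.linalg.norm(b-a); r=pts-a; tt=r@u; d=np.abs(r[:,0]*u[1]-r[:,1]*u[0])
    sel=pts[(tt>5)&(tt<np.linalg.norm(b-a)-5)&(d<3)]; L.append(cv2.fitLine(sel.astype(np.float32),cv2.DIST_HUBER,0,.01,.01).ravel())
C=[]
for i in range(len(L)):
    a,b=L[i-1],L[i]; k=np.linalg.solve(np.array([[a[0],-b[0]],[a[1],-b[1]]]),[b[2]-a[2],b[3]-a[3]]); C.append([a[2]+k[0]*a[0],a[3]+k[0]*a[1]])
W=np.array([onz('top',c,75) for c in C]); print(np.array(C)); print(W, np.linalg.norm(W-np.roll(W,-1,0),axis=1), W.mean(0))
for k in cs_[1:6]:
    (e)=cv2.fitEllipse(k) if len(k)>=5 else None; print('hole',cv2.contourArea(k),e, onz('top',e[0],75) if e else '')
# disc of stem
c,st,_=cen((gt<125),(270,190,305,222)); print('disc',c,st,onz('top',c,75))
hsv=cv2.cvtColor(t,cv2.COLOR_BGR2HSV)
print('sat'); print(hsv[200:212,280:294,1]); print(hsv[200:212,280:294,2])
E
```

```text
tall [395.35 206.97] [391 203  10   9  71] [392.13 279.85] [386 272  13  17 165] [ 597.11 -263.36  110.84] gap 2.5079372657044834
  top@z [ 594.58 -261.39  116.  ] side@z [ 593.96 -268.01  116.  ]
short [413.85 263.92] [409 260  11   9  71] [350.14 338.41] [344 329  14  19 201] [ 432.65 -332.3    75.43] gap 2.751618958709978
  top@z [ 430.59 -330.     81.  ] side@z [ 430.63 -336.66   81.  ]
warmer [248.39 199.15] [ 182  158  131   83 6604]
quad [[197, 158], [182, 216], [300, 240], [312, 181]]
[[197.27 157.64]
 [181.5  215.59]
 [299.66 240.52]
 [311.87 181.18]]
[[717.35 366.26  75.  ]
 [523.44 392.55  75.  ]
 [474.94  19.44  75.  ]
 [668.47  -5.95  75.  ]] [195.69 376.25 195.19 375.41] [596.05 193.08  75.  ]
hole 262.0 ((206.64633178710938, 189.00790405273438), (22.589122772216797, 26.83106803894043), 50.02952575683594) [615.58 324.15  75.  ]
hole 252.0 ((286.2821044921875, 206.69497680664062), (17.90265655517578, 18.058246612548828), 130.548828125) [578.65  68.67  75.  ]
hole 228.0 ((239.2576141357422, 195.11505126953125), (21.568782806396484, 26.128768920898438), 61.04418182373047) 
[... 1004 characters left out ...]
6 116  82  78  80  77  81  79  75  98 127 163 178]
 [146 109  83  81  86  83  85  86  84  84  81  75 108 175]
 [ 97  81  83  84  85  85  83  83  84  85  86  85  74 126]
 [ 82  87  86  88  97 130 105  82  83  86  86  84  83  75]
 [ 78  86  87  85 123 181 177 144  91  87  86  89  85  78]
 [ 83  88  87  84 120 193 203 196 143  87  87  87  87  82]
 [ 85  87  88  87  96 160 181 187 141  76  68  86  88  82]
 [ 86  87  89  85  86 111 128 126  96  62  55  84  89  82]
 [ 86  86  86  85  86  91  93  81  81  78  77  89  87  82]
 [ 86  89  87  87  86  92  88  85  87  89  91  89  85  78]
 [ 80  87  85  89  85  86  88  88  87  85  88  88  83  75]
 [ 90  81  88  87  87  89  87  88  88  89  86  85  78  75]]
```

```bash
python3 - <<'E'
from h import *
np.set_printoptions(linewidth=250,suppress=True,precision=2)
bot.grip(0.0,40)
bot.move_ptp([595,-263,190],[np.pi,0,-1.70])
st=bot.get_state(); print(st['t'],st['tcp_pos'],st['orientation'],st['qpos'],st['contact_force'])
for n in('top','side'):
    im=imaging.capture(n); cv2.imwrite(f'pics/{n}1.png',im); p=proj(n,st['tcp_pos'])[0]; print(n,p)
    x,y=p.astype(int); crop(im,x-40,y-40,80,80,7,f'pics/{n}1c.png')
E
```

```text
4.6083 [ 595.26 -262.32  190.08] [-3.14  0.   -1.7 ] [-0.53  0.54  0.03  1.06  0.   -1.97] [-0.08 -0.75  0.64]
top [402.31 200.58]
side [394.82 251.77]
```

View pics/top1c.png

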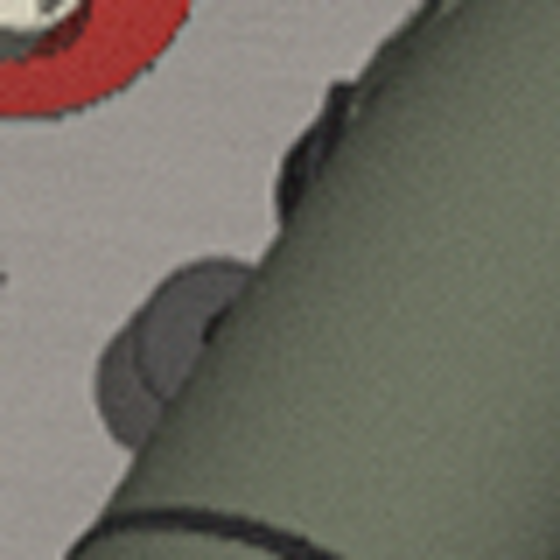

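View pics/side1c.png

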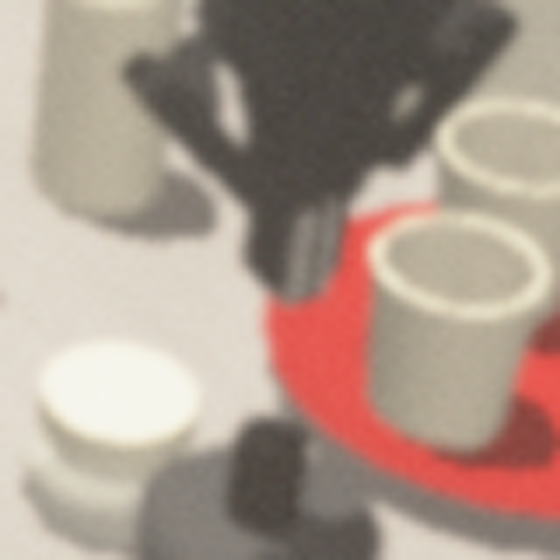

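```bash
python3 - <<'E'
from h import *
np.set_printoptions(linewidth=250,suppress=True,precision=2)
t=cv2.imread('pics/top_avg.png'); s=cv2.imread('pics/side_avg.png')
crop(t,55,306,80,80,7,'pics/top0g.png')
gs=cv2.cvtColor(s,cv2.COLOR_BGR2GRAY)
m=np.zeros(gs.shape,np.uint8); m[212:235,296:320]=(gs[212:235,296:320]<185)|(cv2.cvtColor(s,cv2.COLOR_BGR2HSV)[212:235,296:320,1]>60)
c,_=cv2.findContours(m,0,cv2.CHAIN_APPROX_NONE); c=max(c,key=cv2.contourArea)
pts=c[:,0]; pts=pts[pts[:,1]>221]; e=cv2.fitEllipse(c); print(e,onz('side',e[0],75), onz('side',e[0],75)-[579,68.5,75])
for box in [(258,178,292,196),(270,192,304,213)]:
    x0,y0,x1,y1=box; m=np.zeros(gs.shape,np.uint8); m[y0:y1,x0:x1]=gs[y0:y1,x0:x1]<195
    c,_=cv2.findContours(m,0,cv2.CHAIN_APPROX_NONE); c=max(c,key=cv2.contourArea); e=cv2.fitEllipse(c); print(e,onz('side',e[0],75))
# side knob/corner check: warmer top corners in side crop (scale6, origin 235,165): 
for p in [(370,40),(28,105),(292,490),(690,392)]:
    print(onz('side',((p[0]+.5)/6-.5+235,(p[1]+.5)/6-.5+165),75))
E
```

```text
((307.2253723144531, 224.4656524658203), (12.319355964660645, 16.204978942871094), 94.45993041992188) [582.06  70.32  75.  ] [3.06 1.82 0.  ]
((274.416748046875, 186.38320922851562), (11.228012084960938, 25.486040115356445), 88.96879577636719) [608.15 310.11  75.  ]
((286.9681091308594, 201.48028564453125), (12.399556159973145, 27.056798934936523), 90.33847045898438) [595.79 208.07  75.  ]
[722.71 365.96  75.  ]
[523.14 392.88  75.  ]
[473.06  14.    75.  ]
[668.44 -11.07  75.  ]
```

View pics/top0g.png

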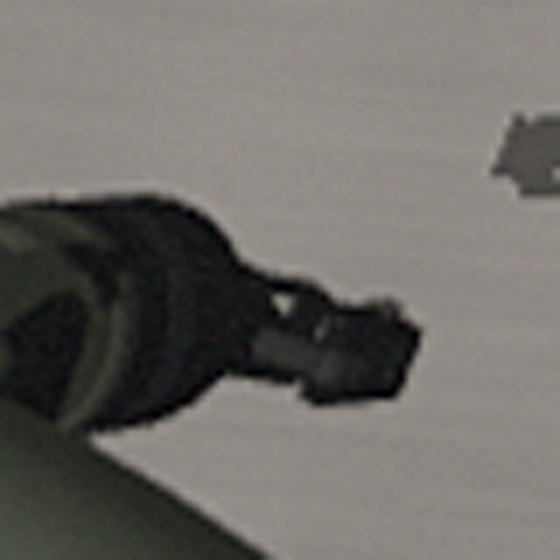

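```bash
python3 - <<'E'
from h import *
np.set_printoptions(linewidth=250,suppress=True,precision=2)
R=[np.pi,0,3.01]
bot.grip(0.62,60)
bot.move_ptp([594.3,-263.5,165],R)
print(bot.movel([594.3,-263.5,104.5],R,90,threshold=8))
st=bot.get_state(); print(st['t'],st['tcp_pos'],st['qpos'],st['contact_force'])
bot.grip(0.0,60)
st=bot.get_state(); print(st['t'],st['tcp_pos'],st['opening'],st['contact_force'])
im=imaging.capture('side'); crop(im,330,200,110,120,5,'pics/side2.png')
E
```

```text
False
7.4833 [ 594.68 -263.71  104.97] [-0.53  0.61 -0.08  0.88  0.   -0.4 ] [ 0.55  0.7  -0.15]
7.8667 [ 594.9  -263.54  105.44] 0.2644233863380823 [-0.88  2.04  5.08]
```

View pics/side2.png

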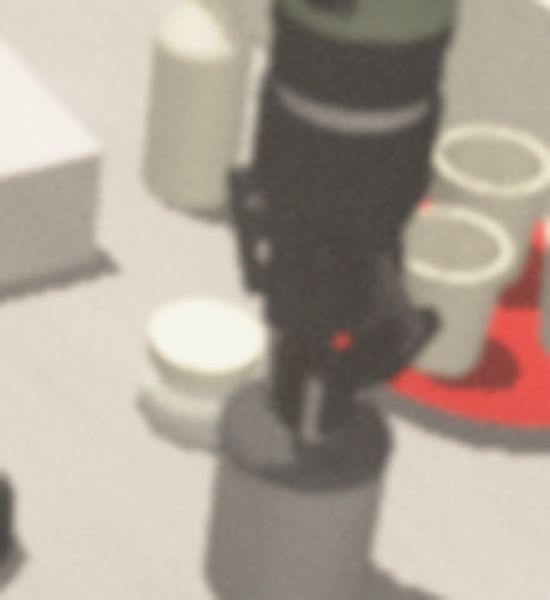

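```bash
python3 - <<'E'
from h import *
np.set_printoptions(linewidth=250,suppress=True,precision=2)
R=[np.pi,0,3.01]
bot.movel([594.3,-263.5,230],R,150)
st=bot.get_state(); print(st['t'],st['tcp_pos'],st['opening'],st['contact_force'])
bot.movel([570,30,230],R,220)
bot.movel([612.3,316,230],R,220)
st=bot.get_state(); print(st['t'],st['tcp_pos'],st['opening'],st['contact_force'])
for n in('top','side'):
    im=imaging.capture(n); cv2.imwrite(f'pics/{n}3.png',im)
crop(im,225,90,140,120,5,'pics/side3c.png')
E
```

```text
8.9 [ 593.51 -263.12  228.5 ] 0.2570468340284086 [-0.18  0.23 -3.97]
11.8583 [612.32 314.97 230.  ] 0.2610074826079174 [ 0.11 -0.07 -3.54]
```

View pics/side3c.png

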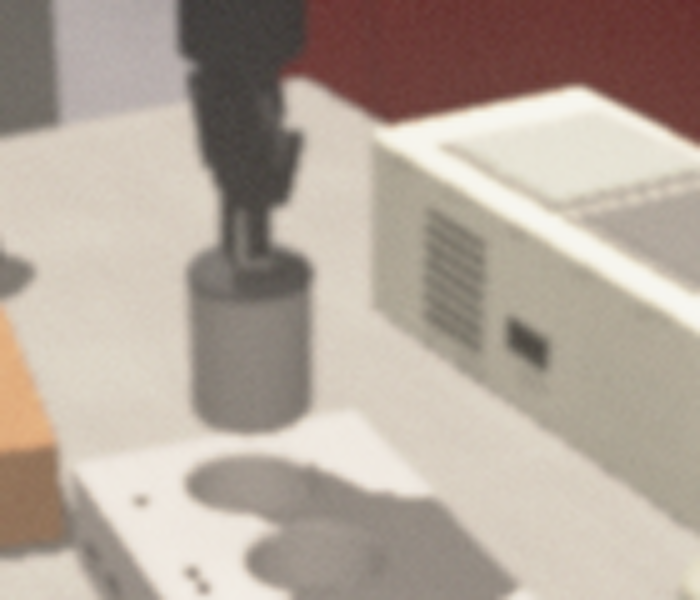

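View pics/top3.png

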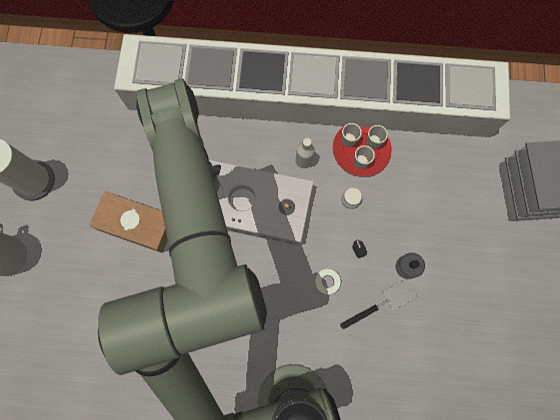

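```bash
python3 - <<'E'
from h import *
np.set_printoptions(linewidth=250,suppress=True,precision=2)
R=[np.pi,0,3.01]
print(proj('side',[[612.3,316,75],[612.3,316,125],[612.3,316,225]]))
bot.movel([612.3,316,186],R,120)
st=bot.get_state(); print(st['t'],st['tcp_pos'],st['contact_force'])
im=imaging.capture('side'); cv2.imwrite('pics/side4.png',im); crop(im,235,130,90,80,8,'pics/side4c.png')
E
```

```text
[[274.67 185.3 ]
 [274.42 171.37]
 [273.88 141.96]]
12.475 [612.32 315.75 186.18] [-0.73  0.23 -3.81]
```

View pics/side4c.png

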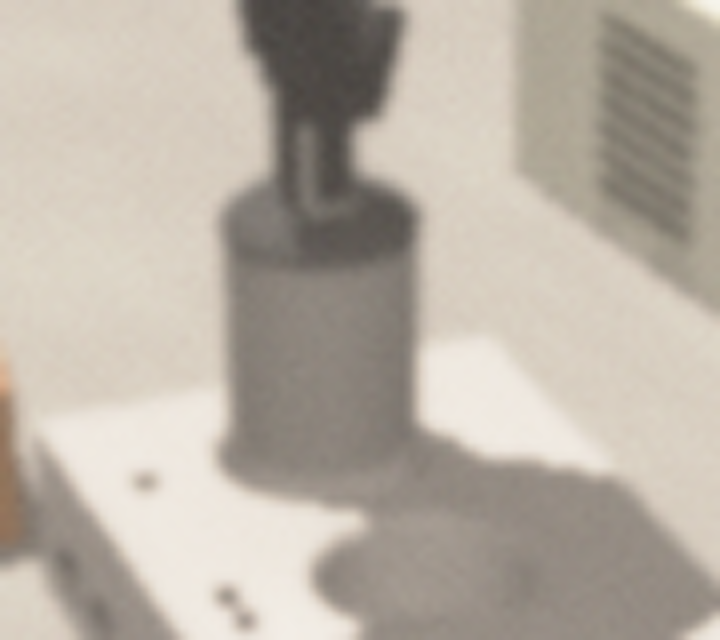

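```bash
python3 - <<'E'
from h import *
np.set_printoptions(linewidth=250,suppress=True,precision=2)
R=[np.pi,0,3.01]
hit=bot.movel([612,316,133],R,50,threshold=6)
st=bot.get_state(); print(hit,st['t'],st['tcp_pos'],st['contact_force'],st['wrist_torque'])
im=imaging.capture('side'); cv2.imwrite('pics/side5.png',im); crop(im,235,130,90,80,8,'pics/side5c.png')
E
```

```text
True 13.45 [611.26 315.98 135.42] [-0.94  0.22  4.34] [-0.03  0.13  0.  ]
```

View pics/side5c.png

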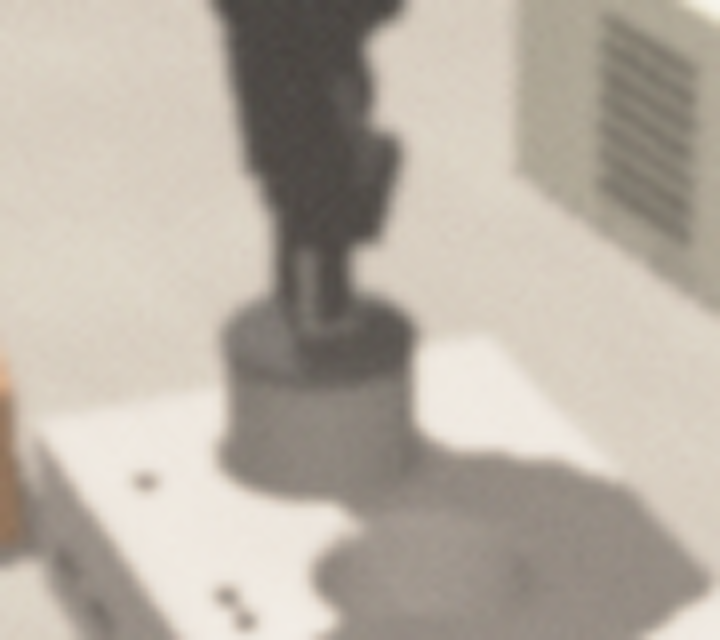

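```bash
python3 - <<'E'
from h import *
np.set_printoptions(linewidth=250,suppress=True,precision=2)
R=[np.pi,0,3.01]
bot.grip(0.55,60)
bot.movel([612,316,215],R,120)
bot.movel([560,30,225],R,250)
bot.move_ptp([430.6,-332.5,140],R)
st=bot.get_state(); print(st['t'],st['tcp_pos'],st['contact_force'],st['qpos'])
t=imaging.capture('top'); s=imaging.capture('side'); cv2.imwrite('pics/side6.png',s); cv2.imwrite('pics/top6.png',t)
crop(t,180,150,140,100,5,'pics/top6c.png')
E
```

```text
17.475 [ 431.4  -331.76  140.26] [-0.21  0.23 -0.68] [-0.79  0.39 -0.34  0.83  0.   -0.66]
```

View pics/top6c.png

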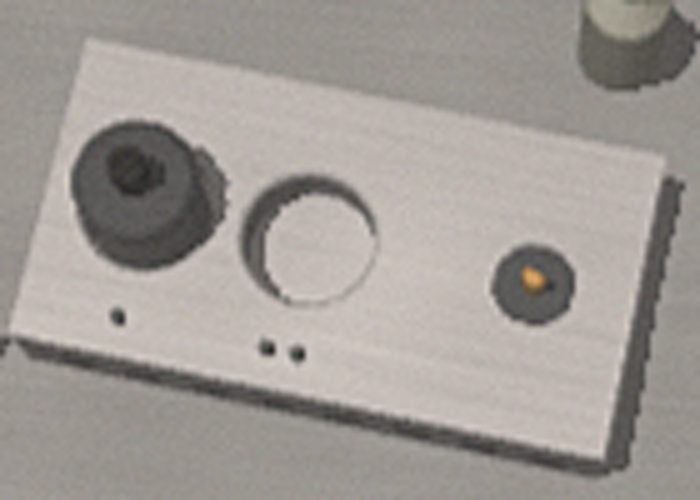

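View pics/side6.png

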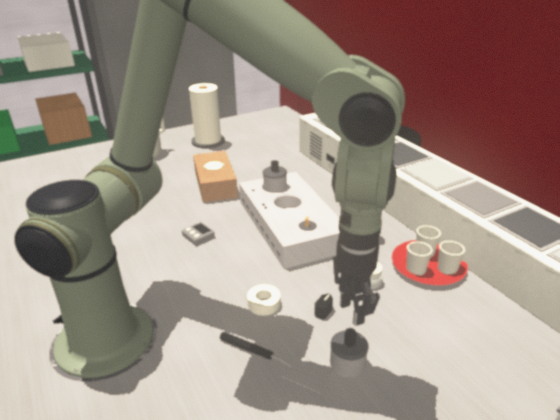

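```bash
python3 - <<'E'
from h import *
np.set_printoptions(linewidth=250,suppress=True,precision=2)
print(proj('side',[[431,-332,140],[431,-332,81],[430,-335,81],[611,316,146]]),proj('top',[[611,316,146],[431,-332,81]]))
t=cv2.imread('pics/top6.png'); g=cv2.cvtColor(t,cv2.COLOR_BGR2GRAY); x0,y0,x1,y1=198,176,216,192
print(g[y0:y1,x0:x1])
s=cv2.imread('pics/side6.png'); crop(s,315,270,80,80,7,'pics/side6c.png')
E
```

```text
[[350.94 315.63]
 [348.92 336.84]
 [349.4  337.99]
 [273.94 165.46]] [[205.76 184.1 ]
 [414.51 263.83]]
[[171 144  96  75  72  80  86  82  83  86  91  84  88  79  75  69 100 167]
 [125  88  77  83  85  87  85  87  88  91  86  85  86  92  86  83  64  99]
 [ 74  81  77  83  84  91  89  82  88  89  87  87  83  87  83  87  77  63]
 [ 79  85  85  85  80  73  70  66  67  72  87  89  85  86  87  89  85  78]
 [ 81  88  90  88  66  61  56  53  55  63  74  90  88  89  87  84  84  88]
 [ 86  85  91  72  59  51  58  53  59  55  52  72  65  85  93  89  87  92]
 [ 91  92  92  69  54  53  57  64  60  53  51  60  56  74  74  90  86  92]
 [ 89  88  89  75  53  57  59  58  54  60  53  49  59  63  57  86  87  89]
 [ 86  92  93  75  61  63  61  57  65  62  56  41  59  63  56  85  91  90]
 [ 91  89  89  84  59  58  54  68  61  57  42  46  58  60  60  88  93  91]
 [ 86  89  92  89  64  48  55  60  55  50  49  49  55  59  56  87  90  91]
 [ 87  89  94  92  86  65  44  45  51  50  51  51  60  78  85  87  89  90]
 [ 87  87  88  85  93  87  58  47  44  44  51  78  81  93  93  91  90  91]
 [ 90  89  93  88  88  94  82  80  81  75  78  89  92  91  86  87  83  90]
 [ 89  90  93  90  92  90  94  90  94  98  91  96  92  89  90  91  91  92]
 [ 88  95  94  87  87  92  89  94  93  95  93  94  87  94  94  95  95  90]]
```

View pics/side6c.png

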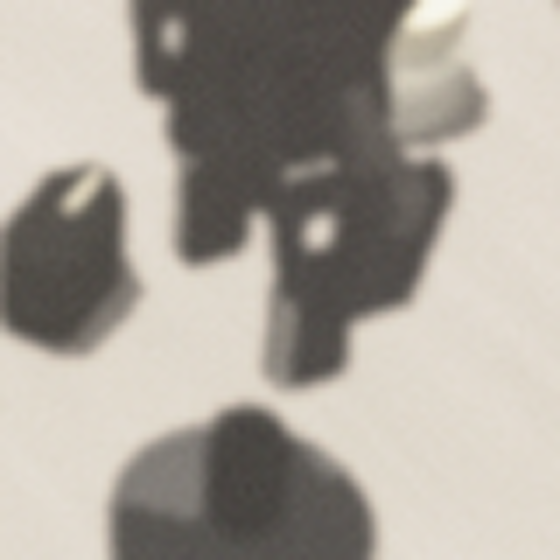

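```bash
python3 - <<'E'
from h import *
np.set_printoptions(linewidth=250,suppress=True,precision=2)
R=[np.pi,0,3.01]
print(bot.movel([430.6,-331.5,70],R,100,threshold=8))
bot.grip(0.0,60)
st=bot.get_state(); print(st['t'],st['tcp_pos'],st['opening'],st['contact_force'])
bot.movel([430.6,-331.5,160],R,150)
st=bot.get_state(); print(st['t'],st['tcp_pos'],st['opening'],st['contact_force'])
bot.movel([500,-100,200],R,230)
bot.movel([560,30,215],R,230)
bot.movel([598.5,212.5,215],R,200)
bot.movel([598.5,212.5,155],R,120)
st=bot.get_state(); print(st['t'],st['tcp_pos'],st['opening'],st['contact_force'])
im=imaging.capture('side'); cv2.imwrite('pics/side7.png',im); crop(im,235,130,100,85,7,'pics/side7c.png')
E
```

```text
False
18.7667 [ 431.13 -332.25   70.94] 0.25793264611107813 [-1.2  -0.87  4.59]
19.5167 [ 429.91 -330.76  158.86] 0.2548200366453008 [-0.15  0.36 -3.14]
23.2417 [598.92 212.18 155.57] 0.2617081142192466 [-0.35 -0.93 -2.86]
```

View pics/side7c.png

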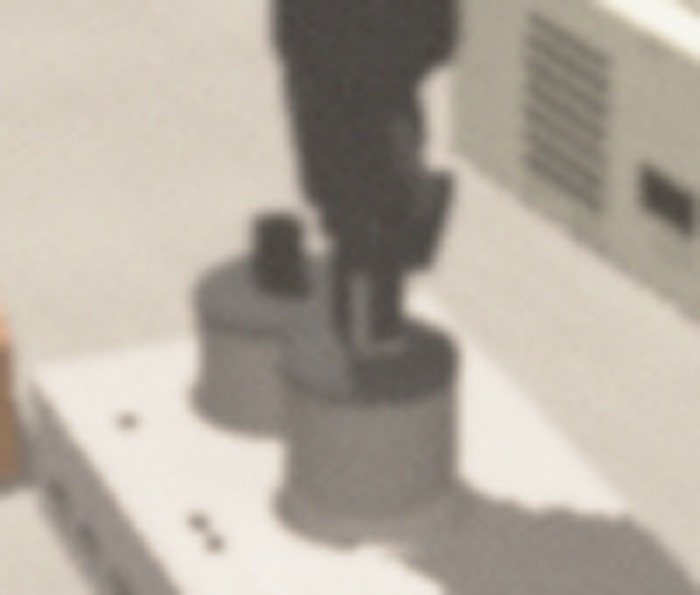

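```bash
python3 - <<'E'
from h import *
np.set_printoptions(linewidth=250,suppress=True,precision=2)
R=[np.pi,0,3.01]
hit=bot.movel([598.3,212.5,99],R,50,threshold=6)
st=bot.get_state(); print(hit,st['t'],st['tcp_pos'],st['contact_force'],st['wrist_torque'])
E
```

```text
True 24.2833 [597.62 212.29 100.94] [-1.66 -0.91  5.15] [0.01 0.03 0.02]
```

```bash
python3 - <<'E'
from h import *
np.set_printoptions(linewidth=250,suppress=True,precision=3)
bot.grip(0.5,60); bot.movel([597.6,212.3,190],None,150); print(bot.get_state()['t'])
t=cv2.imread('pics/top_avg.png'); s=cv2.imread('pics/side_avg.png')
gt=cv2.cvtColor(t,cv2.COLOR_BGR2GRAY); gs=cv2.cvtColor(s,cv2.COLOR_BGR2GRAY)
m=np.zeros(gt.shape,np.uint8); m[236:262,350:370]=gt[236:262,350:370]<92
m=cv2.morphologyEx(m,cv2.MORPH_CLOSE,np.ones((5,5)))
c,_=cv2.findContours(m,0,cv2.CHAIN_APPROX_NONE); c=max(c,key=cv2.contourArea)
M=cv2.moments(m,True); ct=np.array([M['m10'],M['m01']])/M['m00']
r=cv2.minAreaRect(c); print('cen',ct,'rect',r)
ms=np.zeros(gs.shape,np.uint8); ms[290:325,310:340]=gs[290:325,310:340]<100
ms=cv2.morphologyEx(ms,cv2.MORPH_CLOSE,np.ones((5,5)))
n,l,st,cc=cv2.connectedComponentsWithStats(ms); i=1+np.argmax(st[1:,4]); cs=cc[i]; print(cs,st[i],tri(cs,ct),onz('top',ct,18),onz('side',cs,18))
# dir from PCA of mask, on plane z=27
ys,xs=np.nonzero(m); P=np.array([onz('top',(x,y),27)[:2] for x,y in zip(xs,ys)]); d=P-P.mean(0); w,v=np.linalg.eigh(d.T@d); a=v[:,1]; a=a*np.sign(a[0]); print('pca yaw',np.arctan2(a[1],a[0]),P.mean(0), 'extent',(d@a).min(),(d@a).max(), (d@[-a[1],a[0]]).min(),(d@[-a[1],a[0]]).max())
b=np.array(cv2.boxPoints(r)); B=np.array([onz('top',p,27)[:2] for p in b]); print('rect world',B, B.mean(0))
for i in range(2):
    e=B[i+1]-B[i]; print(np.linalg.norm(e),np.arctan2(e[1],e[0]))
# white line
sub=gt[239:249,355:363].astype(float)-60; sub[sub<0]=0; yy,xx=np.mgrid[239:249,355:363]; k=np.zeros_like(sub); k[:]=0
pts=[];
for y in range(241,248):
    row=gt[y,355:362].astype(float)-50; row[row<0]=0; x=np.arange(355,362); pts.append([(row*x).sum()/row.sum(),y])
pts=np.array(pts,np.float32); print(pts.tolist()); W=np.array([onz('top',p,36)[:2] for p in pts]); f=cv2.fitLine(W.astype(np.float32),cv2.DIST_L2,0,.01,.01).ravel(); print('white',f,np.arctan2(f[1]*np.sign(f[0]),abs(f[0])))
# stem
hsv=cv2.cvtColor(t,cv2.COLOR_BGR2HSV)
for thr,vt in((90,100),(100,120),(60,0)):
    ws=((hsv[198:214,278:296,1]>thr)&(hsv[198:214,278:296,2]>vt)).astype(float); yy,xx=np.nonzero(ws); Q=np.array([onz('top',(x+278,y+198),103)[:2] for x,y in zip(xx,yy)])
    q=Q-Q.mean(0); w,v=np.linalg.eigh(q.T@q/len(q)); print('stem',len(Q),Q.mean(0),np.sqrt(w),[np.arctan2(v[1,k],v[0,k]) for k in (0,1)])
print('disc top',onz('top',(286.34,206.51),75))
E
```

```text
25.375
cen [358.92 248.62] rect ((358.70001220703125, 248.39999389648438), (17.441329956054688, 11.62755298614502), 63.43495178222656)
[323.451 307.125] [316 295  16  24 295] (array([ 475.868, -174.513,   12.625]), np.float64(1.4102916782960966)) [ 474.308 -173.281   18.   ] [ 473.252 -179.312   18.   ]
pca yaw 0.41050998546991996 [ 472.826 -171.714] extent -26.154520010346918 28.829538443185157 -18.96727225228017 19.35880374331286
rect world [[ 487.768 -141.485]
 [ 507.257 -173.77 ]
 [ 459.194 -200.358]
 [ 439.973 -168.256]] [ 473.548 -170.967]
37.71242870791811 -1.027684848292315
54.92710823839385 -2.6363129196564934
[[357.79998779296875, 241.0], [357.40435791015625, 242.0], [357.630859375, 243.0], [358.25274658203125, 244.0], [358.61175537109375, 245.0], [359.1009521484375, 246.0], [359.2463684082031, 247.0]]
white [   0.941    0.339  485.859 -167.59 ] 0.34558204
stem 17 [576.176  70.243] [3.196 4.149] [np.float64(2.4519663731316466), np.float64(0.88117004633675)]
stem 13 [575.815  68.849] [2.874 3.364] [np.float64(-0.8049864091144792), np.float64(-2.3757827359093757)]
stem 25 [574.787  69.956] [4.082 4.782] [np.float64(-0.9894925170831007), np.float64(-2.5602888438779976)]
disc top [579.262  68.534  75.   ]
```

```bash
python3 - <<'E'
from h import *
np.set_printoptions(linewidth=250,suppress=True,precision=3)
t=cv2.imread('pics/top_avg.png'); s=cv2.imread('pics/side_avg.png')
print('tip axis px',proj('top',[[579.5,68.7,103],[579.5,68.7,75]]),proj('side',[[579.5,68.7,103],[579.5,68.7,75]]))
hsv=cv2.cvtColor(t,cv2.COLOR_BGR2HSV).astype(float)
for nm,w in(('S',np.clip(hsv[...,1]-15,0,None)),('V',np.clip(hsv[...,2]-88,0,None)*(hsv[...,1]>25))):
    yy,xx=np.mgrid[201:210,282:292]; ww=w[201:210,282:292].ravel()
    Q=np.array([onz('top',(x,y),103)[:2] for x,y in zip(xx.ravel(),yy.ravel())]); mu=(ww[:,None]*Q).sum(0)/ww.sum(); C=((Q-mu).T*ww)@(Q-mu)/ww.sum(); e,v=np.linalg.eigh(C)
    print(nm,mu,np.sqrt(e),np.arctan2(v[1,0],v[0,0]), 'px',(xx.ravel()*ww).sum()/ww.sum(),(yy.ravel()*ww).sum()/ww.sum())
hs=cv2.cvtColor(s,cv2.COLOR_BGR2HSV); print(hs[214:230,300:314,1]); 
u=np.array([np.cos(.47),np.sin(.47)])
print('nose',onz('top',(356.6,239.1),36)[:2]-31*u,'tail',onz('top',(362,256.2),0)[:2]+24*u,'line',onz('top',(359.5,247.7),36)[:2], 'side nose',onz('side',(328.6,292.6),36)[:2]-31*u)
A=onz('top',(352.1,248),0); B=onz('top',(356.05,256),0); print('edge yaw',np.arctan2(*(A-B)[[1,0]]))
A=onz('top',(361.5,241),36); B=onz('top',(365.6,248.2),36); print('edge yaw',np.arctan2(*(A-B)[[1,0]]))
# side view white line
print('side white', [onz('side',p,36)[:2] for p in ((328.4,294.2),(324.9,299.5))])
E
```

```text
tip axis px [[286.524 204.229]
 [286.293 206.432]] [[306.956 216.55 ]
 [306.754 224.996]]
S [574.805  69.504] [3.924 4.869] -0.9283557370693097 px 286.1471742543171 205.68602825745683
V [576.533  70.004] [2.881 3.801] 2.436930085775927 px 286.02747710241465 205.12905911740216
[[ 15  15  15  15  15  16  16  17  16  16  15  16  16  17]
 [ 15  14  15  16  17  20  24  27  23  18  16  15  16  16]
 [ 15  15  15  16  20  32  50  60  45  23  16  16  16  16]
 [ 15  15  16  17  24  53  84  90  65  30  18  17  16  16]
 [ 16  16  16  19  29  67 104 108  76  34  19  16  16  17]
 [ 16  17  17  20  39  76 111 114  83  45  22  19  18  17]
 [ 17  19  21  31  47  78 109 113  89  52  34  28  23  19]
 [ 21  30  29  32  52  83 107 111  91  55  34  29  29  29]
 [ 29  29  28  33  56  89 107 109  92  59  34  27  27  29]
 [ 28  26  27  35  59  89 107 108  92  57  34  28  24  27]
 [ 25  28  26  35  58  88 108 107  93  60  33  27  26  26]
 [ 28  28  25  32  52  83 100 103  92  60  33  27  25  25]
 [ 27  26  26  28  40  61  77  80  72  51  33  27  27  27]
 [ 30  26  26  25  28  39  47  49  43  36  29  27  29  26]
 [ 29  29  29  28  28  28  30  30  29  29  27  25  25  27]
 [ 27  29  28  29  28  27  27  28  26  26  27  26  30  30]]
nose [ 473.474 -175.652] tail [ 474.915 -176.405] line [ 474.361 -171.868] side nose [ 473.034 -173.249]
edge yaw 0.5054201576446066
edge yaw 0.5607575832086932
side white [array([ 497.04 , -163.716]), array([ 479.39 , -175.017])]
```

```bash
python3 - <<'E'
from h import *
np.set_printoptions(linewidth=250,suppress=True,precision=2)
R=[np.pi,0,-2.61]
print(onz('top',(328,282),30))
bot.grip(0.62,50)
bot.move_ptp([560,30,200],[np.pi,0,3.0])
bot.move_ptp([473.6,-174.1,80],R)
st=bot.get_state(); print(st['t'],st['tcp_pos'],st['qpos'])
s=imaging.capture('side'); crop(s,275,240,100,90,7,'pics/side8c.png')
E
```

```text
[359.46 -79.5   30.  ]
27.4333 [ 474.81 -173.27   80.24] [-0.5   0.4  -0.51  0.65  0.   -1.03]
```

View pics/side8c.png

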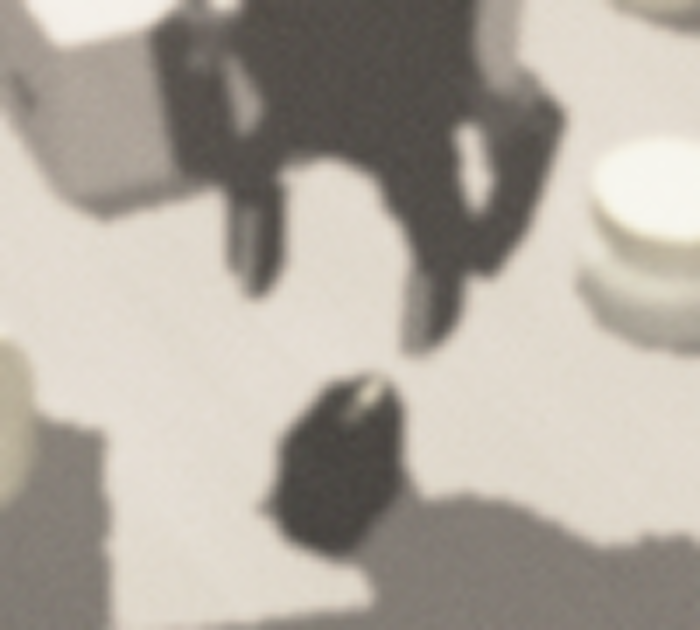

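```bash
python3 - <<'E'
from h import *
np.set_printoptions(linewidth=250,suppress=True,precision=2)
R=[np.pi,0,-2.61]
print(bot.movel([473.6,-174.1,9.5],R,100,threshold=8))
bot.grip(0.0,60)
st=bot.get_state(); print(st['t'],st['tcp_pos'],st['opening'],st['contact_force'])
bot.movel([473.6,-174.1,160],R,150)
R2=[np.pi,0,2.57]
bot.movel([540,20,160],R2,150)
bot.movel([579.4,68.7,150],R2,120)
st=bot.get_state(); print(st['t'],st['tcp_pos'],st['orientation'],st['opening'],st['contact_force'],st['qpos'])
s=imaging.capture('side'); cv2.imwrite('pics/side9.png',s); crop(s,265,160,90,80,8,'pics/side9c.png')
t=imaging.capture('top'); crop(t,240,150,90,80,8,'pics/top9c.png')
print(proj('side',[579.4,68.7,103]),proj('side',[579.4,68.7,159]))
E
```

```text
False
28.675 [ 474.44 -174.56   10.46] 0.3393477317786443 [-0.07 -0.44  5.28]
32.0167 [578.98  68.6  149.76] [-3.14 -0.    2.57] 0.33724771998368364 [ 0.67 -0.14 -0.96] [-0.01  0.45 -0.22  0.9  -0.    0.56]
[[306.93 216.56]] [[307.34 199.08]]
```

View pics/side9c.png

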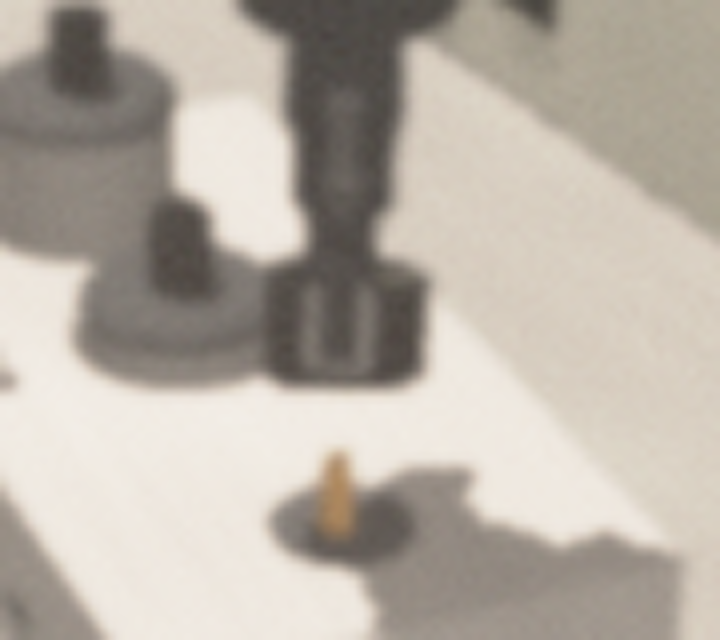

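View pics/top9c.png

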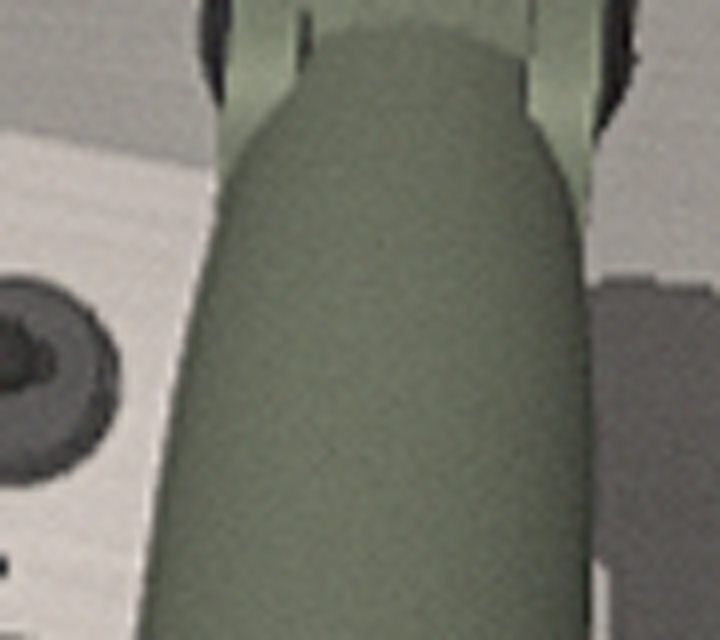

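```bash
python3 - <<'E'
from h import *
np.set_printoptions(linewidth=250,suppress=True,precision=2)
s=np.mean([imaging.capture('side').astype(float) for _ in range(4)],0).round().astype(np.uint8); cv2.imwrite('pics/side9a.png',s)
g=cv2.cvtColor(s,cv2.COLOR_BGR2GRAY)
print(np.arange(294,322))
print(g[192:232,294:322])
E
```

```text
[294 295 296 297 298 299 300 301 302 303 304 305 306 307 308 309 310 311 312 313 314 315 316 317 318 319 320 321]
[[138 151 176 ... 205 207 207]
 [126 129 139 ... 200 204 206]
 [122 123 126 ... 188 204 207]
 ...
 [233 232 233 ... 139 139 137]
 [233 233 232 ... 139 138 140]
 [233 233 233 ... 140 139 139]]
```

```bash
python3 - <<'E'
import cv2,numpy as np,sys
np.set_printoptions(linewidth=250,threshold=100000)
g=cv2.cvtColor(cv2.imread('pics/side9a.png'),cv2.COLOR_BGR2GRAY)
print(g[192:232,294:322])
E
```

```text
[[138 151 176 191 190 175 151 131 110  92  85  81  82  81  81  81  82  95 116 140 151 161 178 193 201 205 207 207]
 [126 129 139 147 137 123 106  92  88  83  82  83  83  84  85  83  81  85  93 105 111 125 144 164 184 200 204 206]
 [122 123 126 121 107  93  85  81  83  85  84  83  82  82  82  83  81  84  93 101 106 111 119 131 159 188 204 207]
 [121 124 122 116 100  87  83  83  84  91  92  86  81  81  81  85  89  91  90  93  94  95  97 106 140 182 203 207]
 [122 123 122 115  98  83  81  82  89 101 105  94  85  81  83  89 105 103  91  83  80  81  81  95 139 185 204 207]
 [122 122 119 113  96  83  80  79  90 109 112  97  85  81  83  95 113 109  93  79  75  76  77  97 148 197 211 209]
 [121 120 118 109  95  82  77  80  90 108 112  99  84  81  83  99 114 110  93  81  77  76  79 102 156 206 219 216]
 [117 115 112 104  91  79  79  79  91 110 112  99  85  81  85 101 117 111  92  80  76  77  80 107 163 213 225 224]
 [114 112 107 101  88  79  78  79  90 109 113  99  86  81  85 100 117 111  93  80  77  77  80 108 166 216 229 229]
 [109 107 106 101  88  78  78  79  92 108 114  98  85  82  84 100
[... 2800 characters left out ...]
 139 139]
 [233 233 233 226 202 160 135 126 119 110 102 109 120 122 115 103  93  92  92  92  93  96 110 128 137 140 139 139]
 [233 233 233 231 218 182 147 130 117 105  98  99 102 104 101  96  93  91  92  91  94 103 117 129 137 138 139 139]
 [232 233 233 233 227 209 176 147 125 110 100  95  94  96  94  93  92  93  94  94 102 114 129 135 138 138 139 139]
 [233 232 233 233 231 225 213 187 164 145 124 113 107 103  99  97  98 100 103 108 117 129 137 139 139 139 139 137]
 [233 233 232 233 233 233 228 221 212 195 174 162 157 148 133 120 116 117 122 125 132 138 141 140 141 139 138 140]
 [233 233 233 233 234 234 233 231 228 223 217 216 214 207 186 166 148 137 136 138 139 140 141 142 140 140 139 139]]
```

```bash
cat >> h.py <<'E'
np.set_printoptions(linewidth=250,suppress=True,precision=2)
def rep(tag=''):
    st=bot.get_state(); print(tag,round(st['t'],2),st['tcp_pos'],'yaw',round(st['orientation'][2],3),'F',st['contact_force'],'M',st['wrist_torque'],round(st['opening'],3)); return st
E
python3 - <<'E'
from h import *
R=[np.pi,0,2.57]
bot.movel([581.2,67.2,120],R,80); rep('pre')
h=bot.movel([581.2,67.2,96],R,30,threshold=3.5); print(h); rep()
E
```

```text
pre 32.84 [580.97  67.15 119.65] yaw 2.57 F [1.14 0.07 0.24] M [ 0.03  0.04 -0.04] 0.341
False
 33.79 [581.42  67.01  95.97] yaw 2.57 F [ 3.09 -1.85 -2.24] M [-0.36 -0.46  0.02] 0.342
```

```bash
python3 - <<'E'
from h import *
R=[np.pi,0,2.57]
bot.movel([581.9,66.6,95],R,20); rep('shift')
for z in (94,93,92,91,90,89,88,87):
    h=bot.movel([581.9,66.6,z],R,20); rep(z)
s=imaging.capture('side'); cv2.imwrite('pics/side10.png',s); crop(s,265,160,90,80,8,'pics/side10c.png')
E
```

```text
shift 34.04 [581.5   66.8   94.87] yaw 2.57 F [ 1.14  0.39 -0.79] M [-0.03 -0.03  0.01] 0.344
94 34.29 [581.61  66.75  93.88] yaw 2.57 F [ 0.24  0.15 -1.28] M [-0.01 -0.03 -0.02] 0.343
93 34.54 [581.88  66.7   93.29] yaw 2.57 F [-0.4   0.45  2.39] M [ 0.01  0.21 -0.01] 0.34
92 34.79 [581.89  66.68  92.19] yaw 2.57 F [-0.89  0.35  4.47] M [ 0.1   0.33 -0.01] 0.341
91 35.04 [581.91  66.67  91.11] yaw 2.57 F [-2.28  1.58  4.13] M [ 0.06  0.31 -0.06] 0.341
90 35.29 [581.95  66.69  90.09] yaw 2.57 F [-2.24  1.69  5.37] M [ 0.12  0.4  -0.02] 0.339
89 35.54 [581.95  66.68  89.18] yaw 2.57 F [-2.77  1.08  5.05] M [ 0.2   0.45 -0.03] 0.339
88 35.79 [581.96  66.69  88.28] yaw 2.57 F [-2.08  1.55  7.2 ] M [ 0.11  0.55 -0.07] 0.334
87 36.04 [581.98  66.69  87.43] yaw 2.57 F [-2.61  0.67  7.35] M [0.22 0.57 0.04] 0.34
```

View pics/side10c.png

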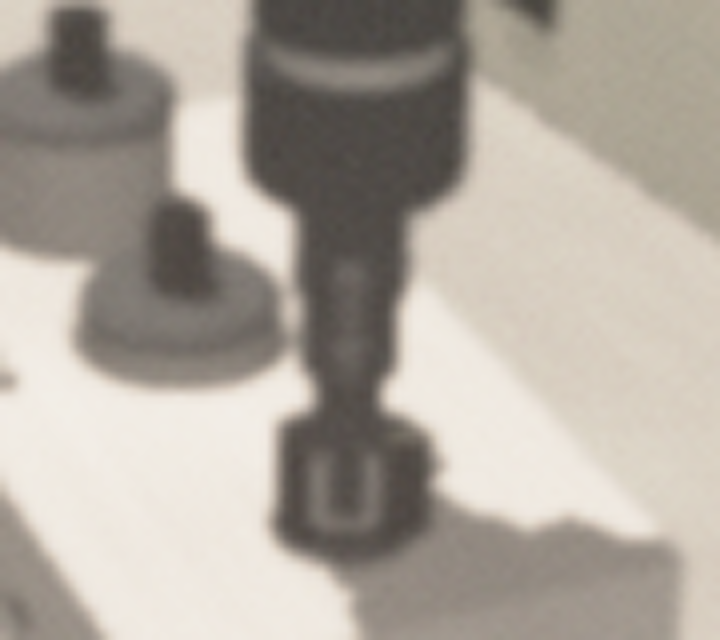

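```bash
python3 - <<'E'
from h import *
R=[np.pi,0,2.57]
z=87
while z>82:
    z-=0.7; bot.movel([581.7,66.8,z],R,10); st=rep(round(z,1))
    if st['contact_force'][2]>18: break
bot.dwell(0.5); rep('dwell')
s=imaging.capture('side'); cv2.imwrite('pics/side11.png',s); crop(s,265,160,90,80,8,'pics/side11c.png')
E
```

```text
86.3 36.34 [582.    66.69  87.31] yaw 2.57 F [-4.3   0.39 10.66] M [0.04 0.78 0.03] 0.341
85.6 36.59 [582.03  66.7   87.2 ] yaw 2.57 F [-5.47  0.39 15.23] M [0.06 1.09 0.04] 0.338
84.9 36.84 [582.1   66.74  87.11] yaw 2.57 F [-7.48  0.2  19.25] M [-0.01  1.38  0.  ] 0.34
dwell 37.34 [582.13  66.71  87.12] yaw 2.57 F [-6.4   1.3  19.65] M [ 0.02  1.42 -0.01] 0.341
```

View pics/side11.png

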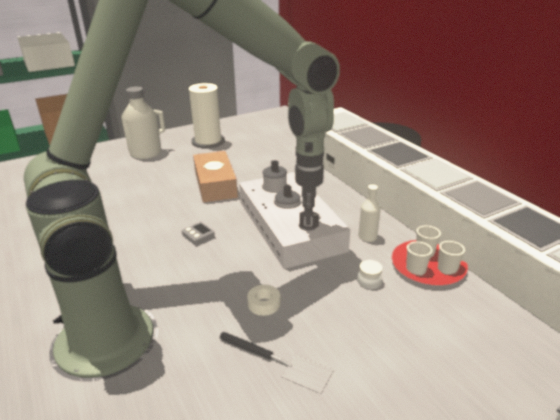

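View pics/side11c.png

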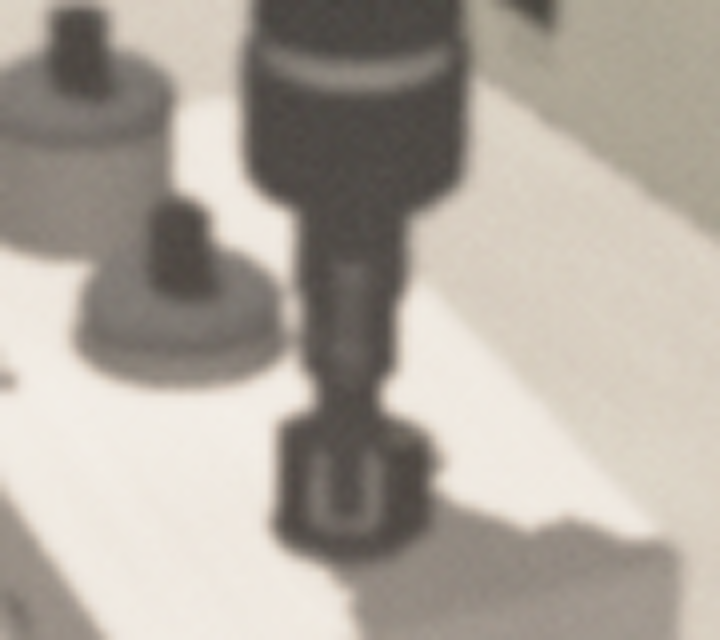

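```bash
python3 - <<'E'
from h import *
bot.sign_off(); rep('end')
E
```

```text
the job is handed in; nothing more can be done
the job is handed in; nothing more can be done
```

The job is handed in at about 37 s of the 72 s allowed. No verdict was reported.

- **Pots:** I lowered the tall pot into well one, then the short pot into well two. Each came to rest with the tool 30 mm higher than when I gripped it on the counter, which matches the well floor. I then let each one go. The side view shows both standing upright in their wells.
- **Knob:** I picked up the knob and turned it to about -0.57 rad to match the stem's flat. It slid onto the stem without resistance. The spring began to push back at TCP height 93.4 mm, where I expected the knob to be fully on. The stop came 6 mm lower, at about 87.2 mm. I finished there, gripping the knob and pushing down with about 20 N.
- **Other things on the counter:** in the last side view, the bystanders look where they were at the start. I did not measure this.

**Checks that disagreed:**
- The two cameras differed by up to about 6 mm in y on the counter near the pots. I trusted the top view. The tall pot's lid knob, seen from above in its well, matched to about 1 mm.
- The estimates of the stem's flat ranged from -0.4 to -0.9 rad. The easy fit suggests -0.57 was close enough.
- About 6 N of sideways load remained on the knob at the end.

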